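# Load two vials and hold the purge coupler on its leaning nipple

### The arm

A 7-joint arm with a two-finger parallel gripper is mounted at the origin on a cart in front of the work surface, level with it; the furniture and walls round the work are solid. World frame = base frame: x ahead of the robot, y to its left, z up, the work surface at z = 0. Lengths are in m, angles in degrees, forces in N, time in s.
With the tool pointing down it reaches from about 0.4 to 0.85 m from the base axis. Payload 4.5 kg.
Tool frame: the origin (TCP) lies midway between the tips of the shut fingers; the grasp point (between the pads) lies 19 mm behind it; z points along the fingers, y is the line along which they close (so a half turn about z gives the same grasp; the last joint's range is limited). The gripper opens to 85 mm and grips with 20 to 120 N. Pads are 22 mm wide; open, the fingers measure 114 mm over their backs; the gripper's body (76 mm by 85 mm) begins 54 mm behind the grasp point. The pads swing forward as they close: fully open they stand 13 mm farther back than shut.
Start: joints at [-75.069, 39.483, -11.15, 89.685, 9.013, 51.709, -12.324], TCP at [0.141, 0.609, 0.231] pointing down, gripper open.
Joint ranges: [-172.22, 172.22], [-26.19, 119.32], [-84.43, 86.54], [7.71, 146.69], [-57.33, 237.33], [2.42, 119.75], [-152.13, 152.13]. Speed limits (degrees/s): [147.25, 147.25, 180, 180, 180, 180, 180].

### API

Orientations are given as a 3x3 rotation matrix whose columns are the frame's x, y, z axes.
In Python, from workcell import arm, move_gripper, telemetry, optics, ticket, models gives the robot as it stands. Calls block until the motion is done:
- arm.goto(position, orientation): joint-space move of the TCP to a pose.
- arm.move_straight(position, ori=None, vel=0.15): straight line of the TCP; ori=None keeps the orientation; vel is the mean speed in m/s.
- arm.move_joints(angles): joint-space move.
- move_gripper(opening, force=None): finger opening in m; force is the grip in N (None keeps the last); returns when the fingers have stopped.
- arm.wait(seconds).
- arm.ik(position, orientation): joint angles nearest the present ones, or None.
- telemetry.sense(): the state.
- optics.read_camera(name): name is "scene" or "side" or "wrist"; returns a dict with "pixels" (384x512x3 uint8, blue, green, red), "depth" (384x512 float32, m along the optical axis (not along the pixel's ray), 0 where there is no reading), "camera_matrix" (3x3 intrinsics, pixels), "T" (4x4, takes a point from camera to world coordinates). Camera axes: x right, y up, looking along -z (the intrinsics and any distortion apply to the point x, -y, -z); pixel columns grow to the right and rows downward; lengths in m; the calibration is good to about 2 mm. A picture is of the moment at which its call begins.
A pose or a line that the arm cannot do raises arm.PlanningError and nothing moves.
- ticket.finish_job(): hands the job in; it is judged then, once.
Trained networks look in a picture, given as the dict that the camera call returned (one of the last four; its "shot" number tells which), for a name from the list of things; names that differ only in an ending like _2 or _b are one class to them, and where a whole thing is asked for, a point or a joint stands for the part that bears it (a point fixed in the world has none). Each returns a list of dicts, best first, with "conf" (0 to 1); they miss things now and then, are a little off and sometimes report something else, mostly with a low value. They report only what shows in the picture. A call takes as long as a camera call. They do not tell look-alikes from the thing itself.
- models.search_frame(picture, target): "bbox" ([centre column, centre row, width, height] in pixels, round what is visible of it).
- models.regions_of(picture, target): "region" (384x512 bool, what is visible of it) and "bbox" ([centre column, centre row, width, height] in pixels, round what is visible of it).
The state is a dict: "time_s": time; "qpos": joint angles; "qvel": joint speeds; "tau": joint torques, N m; "tcp_pos": TCP position; "orientation": TCP orientation; "contact_force": force on the tool from outside, world axes, zero at the start; "ft_torque": the same for the moment, N m; "gripper_width": finger opening in m; "finger_force": force on a finger pad.
Only numpy, scipy, OpenCV 4.12 (cv2) and the standard library are available. Lean on these libraries where they do the work, as an engineer would, in place of code of your own. Each camera call takes 0.05 s, during which the arm holds its last target. There are 200 camera calls.

### The job

Get the purge block ready: put the two vials standing on the bench upright into the two wells of the metal block, one in each, pushed fully down. Then take the steel coupler, press it squarely onto the leaning nipple until the two spring rollers snap in over its flange, and keep pressing until the spring sleeve under it is all the way down. Finish while still gripping the coupler and holding it pressed fully down against the spring; leave the beaker, the timer and the jar where they stand.

Things in the scene. Friction and masses are not known exactly. Their poses are not given: they have to be found in the camera images.
- purge_block: Fixed metal block on a dark base plate 110 (x) x 200 (y) x 12 mm. Origin: centre of its underside, z up; its front, -x, faces the robot more or less. Its +y half carries a 64 x 84 mm well block, top 41 mm above the bench; its -y half a tilted head with the nipple, which leans 30 degrees from vertical towards the block's -x.
- well_1 (a point): Centre of the mouth of one vial well, level with the top of the well block (41 mm above the bench); round, 17 mm across, 2 mm chamfer, 20 mm deep, flat floor. At (0, 35) mm in the block's x, y. Axes as the block's.
- well_2 (a point): The same for the other well, at (0, 75) mm in the block's x, y.
- nipple_foot (a point): Foot of the nipple on the tilted head, at (4, -48, 50) mm in the block's frame. z runs along the nipple, y is the block's y. The nipple is a fixed steel pin 12 mm across, its last 6 mm stepped down to 6 mm, tip at z = 34 mm. Two rollers, 8 mm across, at z = 22.5, y = +-17.5 mm (27 mm clear between them); housings y = +-28 to 40 mm, 22 mm wide, up to z = 30 mm.
- sleeve (a joint): Spring sleeve round the nipple (25 mm across): how far it is pressed down along the nipple, 0 to 0.008 m (its stop). Its upper face is 14 mm from the foot at 0, so 6 mm at the stop. Its spring pushes back with 2.7 N at 0 and 9.9 N at the stop.
- roller_left (a joint): Spring roller on the +y side of the nipple: 0 is home (in), grows outward to 0.006 m. Spring 4.8 N at 0 and 1.2 N more per mm. The flange pushes it out 3 to 4 mm; it snaps home over the flange when the coupler's mouth is about 10.5 mm from the foot (sleeve about 0.0035). Passing the rollers takes about 10 N.
- roller_right (a joint): The same on the -y side.
- coupler: Loose steel coupler, 88 mm long, 0.1-0.2 kg, standing on its mouth. Origin: centre of the mouth, z to its closed end. Bore 15 mm wide, 34 mm deep. Flange at the mouth: cone 28 to 34 mm over the first 5 mm, straight to 8 mm, flat shoulder; 26 mm neck; 33 mm collar from 34 to 40 mm; round 25 mm grip from 40 to 86 mm. Fully home its mouth is 6 mm from the nipple's foot.
- coupler_grip (a point): On the coupler's axis, 63 mm from its mouth: middle of its round grip.
- vial_a: Blue-capped clear glass vial, 15 mm across, 48 mm high, about 14 g, loose, standing on the bench. Origin: centre of its underside, z up. Seated in a well, its underside is 21 mm and its top 69 mm above the bench.
- vial_b: The other blue-capped vial, same size; either vial may go into either well.
- beaker: Bystander: empty glass beaker, 44 mm across, 58 mm high, loose. Origin: centre of its underside.
- timer: Bystander: bench timer, 66 x 62 x 18 mm, loose. Origin: centre of its underside.
- jar: Bystander: glass jar with white lid, 52 mm across, 76 mm high, loose. Origin: centre of its underside.
Things that resemble listed ones, but are neither listed nor needed, are in the scene too. What is shaped like the coupler but brown or purple is not meant.

How it is judged:
By the outcome, as a careful person would: the job done as asked, in the order asked, and still so for the second after the job is handed in, while the arm keeps its last pose, push and grip.
It also fails if it takes over 64 s, if anything falls off the work surface, if the arm or the gripper's body presses on something with over 40 N, if the wrist force passes 120 N, or if a joint passes its speed limit or range.

## Working session

There is one attempt and no reset: what is moved stays moved. The work goes in short steps, each a Python script; the robot and the scene stay as the last script left them, time stands still between calls to the robot, and variables do not carry over. Pictures are saved under pics/ and viewed, at most 10 in all, crops included, and the job is handed in when it is done.

```bash
ls; mkdir -p pics
cat > h.py <<'E'
import numpy as np, cv2
from workcell import arm, move_gripper, telemetry, optics, ticket, models
def cloud(p):
    d=p["depth"]; K=p["camera_matrix"]; T=p["T"]
    v,u=np.mgrid[0:d.shape[0],0:d.shape[1]]
    P=np.stack([(u-K[0,2])/K[0,0]*d,-(v-K[1,2])/K[1,1]*d,-d],-1)
    W=P@T[:3,:3].T+T[:3,3]; W[d==0]=np.nan
    return W
def proj(p,X):
    T=np.linalg.inv(p["T"]); c=T[:3,:3]@np.asarray(X)+T[:3,3]; K=p["camera_matrix"]
    return K[0,0]*c[0]/-c[2]+K[0,2], K[1,1]*(-c[1])/-c[2]+K[1,2]
E
python3 - <<'E'
from h import *
ims=[]
for n in ["scene","side"]:
    p=optics.read_camera(n); ims.append(p["pixels"]); print(n,p.keys(),p["camera_matrix"].tolist(),p["T"].round(3).tolist())
    W=cloud(p)
    for t in ["coupler","vial_a","purge_block","beaker","timer","jar"]:
        for r in models.regions_of(p,t):
            w=W[r["region"]]; w=w[~np.isnan(w[:,0])]
            if len(w): print(t,round(r["conf"],2),np.round(r["bbox"]),"med",np.median(w,0).round(3),"lo",np.percentile(w,3,0).round(3),"hi",np.percentile(w,97,0).round(3))
    cv2.imwrite(f"pics/{n}1.png",cv2.resize(p["pixels"],(800,600)))
E
```

```text
pics
scene dict_keys(['pixels', 'depth', 'camera_matrix', 'T', 'shot']) [[375.40315250257214, 0.0, 262.1167530630159], [0.0, 375.40315250257214, 187.0311671862201], [0.0, 0.0, 1.0]] [[0.903, 0.292, -0.315, 0.194], [-0.429, 0.622, -0.655, -0.834], [0.004, 0.726, 0.687, 0.976], [0.0, 0.0, 0.0, 1.0]]
coupler 0.7 [247. 250.  10.  22.] med [ 0.453 -0.184  0.048] lo [ 0.443 -0.189  0.006] hi [ 0.466 -0.172  0.087]
coupler 0.63 [297. 254.  12.  21.] med [ 0.593 -0.263  0.049] lo [ 0.585 -0.269  0.005] hi [ 0.608 -0.248  0.087]
coupler 0.55 [253. 275.   8.  27.] med [ 0.431 -0.273  0.048] lo [ 0.421 -0.279  0.006] hi [ 0.446 -0.26   0.087]
coupler 0.5 [272. 250.  10.  19.] med [ 0.525 -0.221  0.048] lo [ 0.516 -0.227  0.005] hi [ 0.54  -0.203  0.086]
vial_a 0.31 [256. 194.  52.  47.] med [0.579 0.048 0.024] lo [ 0.536 -0.026  0.005] hi [0.636 0.159 0.073]
purge_block 0.94 [254. 193.  51.  48.] med [0.579 0.048 0.024] lo [ 0.537 -0.025  0.005] hi [0.638 0.161 0.073]
purge_block 0.2 [257. 149.  11.  21.] med [0.702 0.266 0.051] lo [0.684 0.256 0.001] hi [0.726 0.305 0.077]
beaker 0.88 [286. 29
[... 1329 characters left out ...]
 lo [0.495 0.319 0.003] hi [0.506 0.33  0.049]
purge_block 0.89 [237. 220.  60.  65.] med [0.578 0.109 0.031] lo [ 0.535 -0.002  0.005] hi [0.625 0.177 0.072]
beaker 0.64 [228. 287.   8.  18.] med [0.499 0.326 0.027] lo [0.495 0.319 0.002] hi [0.506 0.329 0.049]
beaker 0.47 [315. 161.  14.  16.] med [ 0.494 -0.341  0.036] lo [ 0.475 -0.431  0.   ] hi [ 0.528 -0.33   0.058]
beaker 0.2 [292. 175.   9.  23.] med [ 0.527 -0.199  0.04 ] lo [ 0.515 -0.299 -0.002] hi [ 0.552 -0.191  0.086]
timer 0.78 [250. 179.  24.  17.] med [ 0.665 -0.173  0.014] lo [ 0.637 -0.222 -0.   ] hi [ 0.699 -0.15   0.018]
jar 0.78 [158. 250.  27.  40.] med [0.692 0.301 0.06 ] lo [0.682 0.273 0.006] hi [0.724 0.314 0.077]
```

View pics/side1.png

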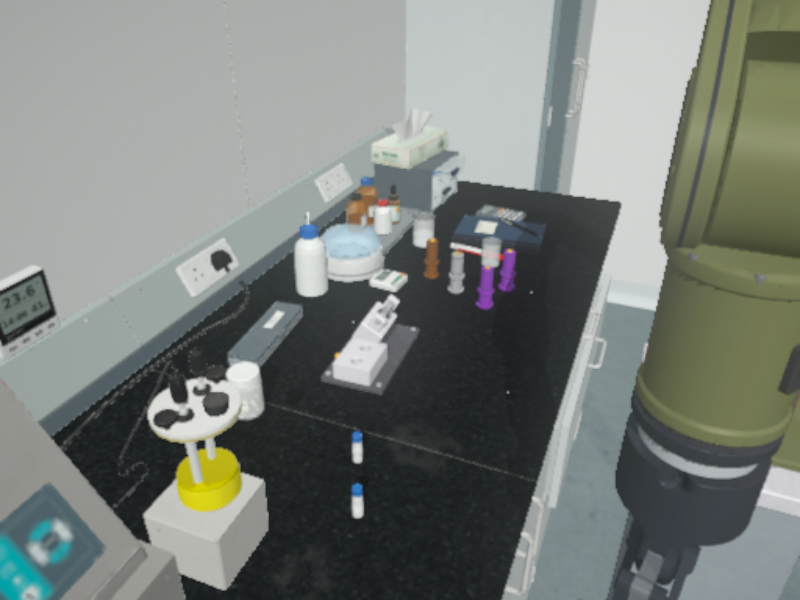

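Run:
```python
from h import *
s=cv2.imread("pics/scene1.png"); cv2.imwrite("pics/scene_crop.png",cv2.resize(s[180:500,320:540],None,fx=1.87,fy=1.87))
```

```text
(no output)
```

View pics/scene_crop.png

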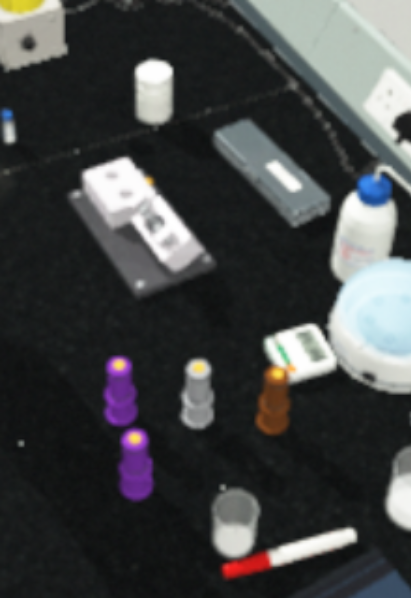

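The side view shows the two vials at about px (357,447) and (357,500), with the block at (370,350). The steel coupler is at (457,272), between the brown and purple look-alikes. Next I'll take a wrist look at the block and the vials.

Run:
```python
from h import *
s=telemetry.sense(); print(s["time_s"],np.round(s["orientation"],2).tolist(),s["contact_force"])
R=np.array([[1,0,0],[0,-1,0],[0,0,-1.]])
def look(pos,n,R):
    arm.goto(pos,R); p=optics.read_camera("wrist"); W=cloud(p)
    print(telemetry.sense()["time_s"],p["T"].round(3).tolist())
    np.savez(f"{n}.npz",W=W,T=p["T"],K=p["camera_matrix"],pix=p["pixels"],depth=p["depth"])
    cv2.imwrite(f"pics/{n}.png",p["pixels"]); return p,W
for R in [np.array([[0,1,0],[1,0,0],[0,0,-1.]]),np.array([[0,-1,0],[-1,0,0],[0,0,-1.]]),np.array([[1,0,0],[0,-1,0],[0,0,-1.]]),np.array([[-1,0,0],[0,1,0],[0,0,-1.]])]:
    for q in [(0.48,0.36,0.26),(0.55,0.1,0.3),(0.53,-0.21,0.2)]:
        k=arm.ik(q,R); print(R[:,1],q,None if k is None else np.round(k))
```

```text
0.7 [[-0.97, 0.22, 0.0], [0.22, 0.97, 0.0], [0.0, 0.0, -1.0]] [-0.66703941  0.16000147 -0.1118639 ]
[1. 0. 0.] (0.48, 0.36, 0.26) [-45.  36.   7.  93.  -5.  52. -36.]
[1. 0. 0.] (0.55, 0.1, 0.3) [-20.  30.   7.  97.  -5.  54. -10.]
[1. 0. 0.] (0.53, -0.21, 0.2) [ 18.  37.  -1. 102.   1.  41.  16.]
[-1.  0.  0.] (0.48, 0.36, 0.26) [-18.  41. -43.  91.  31.  61. 110.]
[-1.  0.  0.] (0.55, 0.1, 0.3) [ 11.  35. -44.  95.  27.  61. 139.]
[-1.  0.  0.] (0.53, -0.21, 0.2) [ -14.   53.   62.  103.  -55.   60. -110.]
[ 0. -1.  0.] (0.48, 0.36, 0.26) [ -60.   40.   35.   94.  -26.   55. -106.]
[ 0. -1.  0.] (0.55, 0.1, 0.3) [-35.  33.  34.  98. -22.  56. -83.]
[ 0. -1.  0.] (0.53, -0.21, 0.2) [  4.  39.  23. 102. -21.  42. -52.]
[0. 1. 0.] (0.48, 0.36, 0.26) [-31.  36. -18.  92.  13.  54.  37.]
[0. 1. 0.] (0.55, 0.1, 0.3) [ -5.  30. -17.  96.  10.  55.  65.]
[0. 1. 0.] (0.53, -0.21, 0.2) [ 32.  39. -25. 101.  22.  45.  86.]
```

```bash
cat >> h.py <<'E'
RX=np.array([[0,1,0],[1,0,0],[0,0,-1.]])
def look(n,pos=None,R=RX):
    if pos is not None: arm.goto(pos,R)
    p=optics.read_camera("wrist"); W=cloud(p)
    np.savez(f"{n}.npz",W=W,T=p["T"],K=p["camera_matrix"],pix=p["pixels"],depth=p["depth"])
    return p,W
E
python3 - <<'E'
from h import *
ims=[]
for n,pos in [("v",(0.45,0.36,0.24)),("b",(0.53,0.09,0.3))]:
    p,W=look(n,pos); ims.append(p["pixels"])
    print(telemetry.sense()["time_s"],p["T"].round(3).tolist())
    for t in ["vial_a"] if n=="v" else ["purge_block"]:
        for r in models.regions_of(p,t):
            w=W[r["region"]]; w=w[~np.isnan(w[:,0])]
            top=w[w[:,2]>0.044] if n=="v" else w
            print(t,round(r["conf"],2),np.round(r["bbox"]),len(top),top.mean(0).round(4) if len(top) else 0,cv2.minEnclosingCircle(top[:,:2].astype(np.float32)*1000) if len(top) else 0)
im=np.hstack(ims); cv2.imwrite("pics/vb.png",cv2.resize(im,(800,300)))
cv2.imwrite("pics/b.png",cv2.resize(ims[1],(800,600)))
E
```

```text
2.225 [[1.0, -0.003, 0.001, 0.449], [0.003, 0.965, 0.263, 0.429], [-0.002, -0.263, 0.965, 0.383], [0.0, 0.0, 0.0, 1.0]]
vial_a 0.75 [297. 203.  18.  22.] 82 [0.5016 0.3211 0.0485] ((501.9692077636719, 320.45770263671875), 6.497104167938232)
vial_a 0.54 [267. 141.  14.  12.] 93 [0.4593 0.4086 0.0489] ((459.1864318847656, 408.515869140625), 6.711701393127441)
3.4333 [[1.0, -0.002, 0.001, 0.53], [0.002, 0.965, 0.263, 0.159], [-0.001, -0.263, 0.965, 0.443], [0.0, 0.0, 0.0, 1.0]]
purge_block 0.65 [294. 179.  69. 130.] 8296 [0.5857 0.0826 0.0318] ((588.423583984375, 69.59133911132812), 116.4837417602539)
```

View pics/b.png

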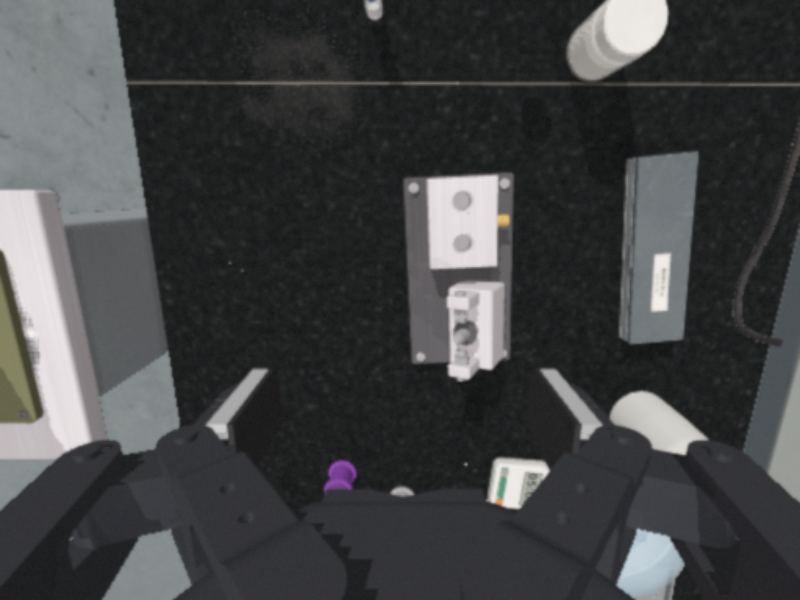

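The wrist view shows the well block top at px (463,222), its wells at (462,200) and (462,243), and the nipple head at (466,333). I'll fit the block pose from depth.

```bash
cat > fit.py <<'E'
from h import *
def fit(f,prior=None):
    D=np.load(f); W=D["W"]; ok=~np.isnan(W[...,0])&(abs(W[...,0]-.58)<.12)&(abs(W[...,1]-.07)<.15)
    m=(ok&(abs(W[...,2]-.041)<.004)).astype(np.uint8)
    n,l,s,c=cv2.connectedComponentsWithStats(m); k=1+np.argmax(s[1:,4])
    P=W[l==k]; r=cv2.minAreaRect((P[:,:2]*1000).astype(np.float32)); print("well block",r,P[:,2].mean(),len(P))
    B=W[ok&(W[...,2]>.009)]; r2=cv2.minAreaRect((B[:,:2]*1000).astype(np.float32)); print("base",r2)
    # wells: dark circles
    g=cv2.cvtColor(D["pix"],cv2.COLOR_BGR2GRAY)
    rect=(l==k).astype(np.uint8); rect=cv2.morphologyEx(rect,cv2.MORPH_CLOSE,np.ones((15,15)))
    holes=((rect>0)&((g<190)|(W[...,2]<.036))).astype(np.uint8); holes=cv2.erode(cv2.dilate(holes,np.ones((2,2))),np.ones((2,2)))
    n,l,s,c=cv2.connectedComponentsWithStats(holes)
    T,K=D["T"],D["K"]
    for i in range(1,n):
        if s[i,4]>25:
            u,v=c[i]; ray=T[:3,:3]@np.array([(u-K[0,2])/K[0,0],-(v-K[1,2])/K[1,1],-1]); t=(.041-T[2,3])/ray[2]
            print("hole",s[i],(T[:3,3]+t*ray).round(4))
if __name__=="__main__":
    import sys; fit(sys.argv[1])
E
python3 fit.py b.npz
```

```text
well block ((586.2697143554688, 130.3446807861328), (64.49837493896484, 84.1995849609375), 2.9576072692871094) 0.041461066944051134 2285
base ((552.2930908203125, 74.116943359375), (183.21470642089844, 199.1729736328125), 2.764991044998169)
hole [291 123  12  13 124] [0.5859 0.1502 0.041 ]
hole [291 151  12  12 112] [0.5877 0.1102 0.041 ]
```

```bash
cat >> h.py <<'E'
YAW=np.radians(2.85); c,s=np.cos(YAW),np.sin(YAW); RB=np.array([[c,-s,0],[s,c,0],[0,0,1]])
RT=RB@RX
ORG=np.array([.5895,.0753,0])
def blk(x,y,z): return ORG+RB@np.array([x,y,z])/1000
def st(l=""):
    s=telemetry.sense(); print(l,"t",round(s["time_s"],2),"p",np.round(s["tcp_pos"],4),"F",np.round(s["contact_force"],1),"w",round(s["gripper_width"],4),"ff",np.round(s["finger_force"],1)); return s
def pick(x,y):
    move_gripper(.045,25)
    arm.goto((x,y,.11),RT); arm.move_straight((x,y,.023),vel=.12); move_gripper(.0,25); st("grip")
    arm.move_straight((x,y,.13),vel=.25)
E
python3 - <<'E'
from h import *
pick(.5018,.3208)
w=blk(0,75,0); print(w)
arm.goto(w+[0,0,.085],RT); st("above")
p,W=look("h1"); cv2.imwrite("pics/h1.png",cv2.resize(p["pixels"],(800,600)))
E
python3 fit.py h1.npz
```

```text
grip t 6.36 p [0.5022 0.3211 0.0237] F [-0.1  0.2  4.2] w 0.0138 ff 26.6
[0.5857709  0.15020723 0.        ]
above t 7.73 p [0.5847 0.1523 0.0843] F [ 0.1  0.  -0.5] w 0.0136 ff 26.3
well block ((584.9995727539062, 149.86732482910156), (64.27535247802734, 46.663063049316406), 3.135897159576416) 0.04137768904103782 3318
base ((587.3526611328125, 109.98048400878906), (127.68730163574219, 132.19284057617188), 2.849677801132202)
hole [253 208  13   3  26] [0.5854 0.1577 0.041 ]
hole [271 228   6   8  34] [0.597  0.1405 0.041 ]
```

View pics/h1.png

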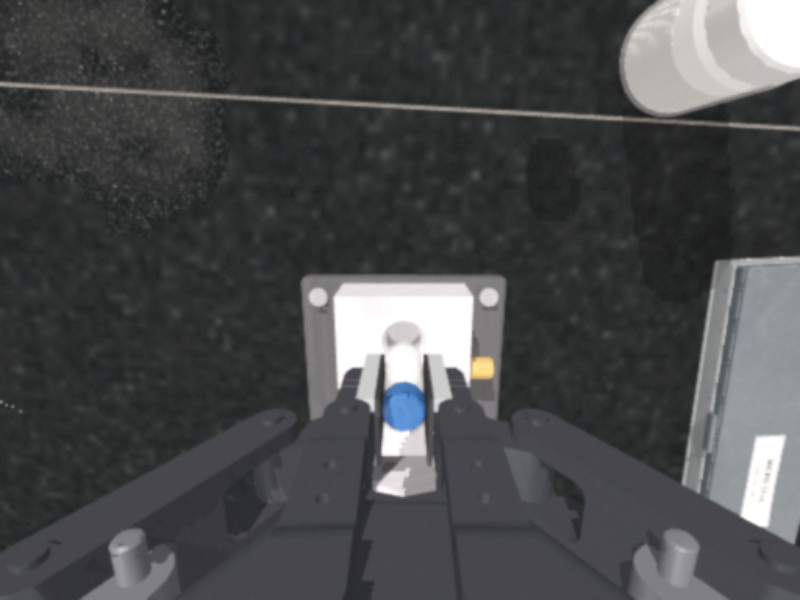

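Run:
```python
from h import *
s=st("now"); 
D=np.load("h1.npz"); W=D["W"]; b=D["pix"].astype(int); m=(b[...,0]>b[...,2]+60)&~np.isnan(W[...,0])&(np.hypot(W[...,0]-.5858,W[...,1]-.1502)<.03)
P=W[m]; P=P[P[:,2]>np.percentile(P[:,2],60)-.003]; print(len(P),P.mean(0),P[:,2].max(),cv2.minEnclosingCircle((P[:,:2]*1000).astype(np.float32)))
arm.wait(.1); st()
```

```text
now t 7.78 p [0.5847 0.1534 0.0847] F [ 0.2  1.5 -0.1] w 0.0137 ff 26.3
548 [0.58510171 0.15261461 0.10909597] 0.11127624544218573 ((584.9878540039062, 151.53028869628906), 7.226199626922607)
 t 7.88 p [0.585  0.1535 0.0851] F [-0.1  0.7  0.2] w 0.0137 ff 26.3
```

Run:
```python
from h import *
arm.wait(.3); s=st(); print(np.round(s["orientation"],3).tolist(), np.round(s["qvel"],2), np.round(np.array(arm.ik(blk(0,75,85),RT))-s["qpos"],2))
w=blk(0,75,0)
arm.move_straight(w+[0,0,.085],ori=RT,vel=.05); arm.wait(.2); s=st()
```

```text
t 8.18 p [0.5857 0.1508 0.0852] F [-0.  -0.3  0.3] w 0.0138 ff 26.3
[[-0.051, 0.999, 0.0], [0.999, 0.051, 0.0], [0.0, 0.0, -1.0]] [ 0.4   0.02  0.1  -0.03 -0.03  0.06 -0.04] [ 0.05  0.02  0.01 -0.    0.   -0.    0.  ]
 t 8.63 p [0.5858 0.1502 0.085 ] F [-0.  -0.   0.1] w 0.0136 ff 26.3
```

Run:
```python
from h import *
p,W=look("h2")
for f in ["b","h1","h2"]:
    D=np.load(f+".npz"); W=D["W"]; P=W[(abs(W[...,2]-.041)<.004)&(abs(W[...,0]-.587)<.05)&(W[...,1]>.1)&(W[...,1]<.2)]
    Q=(P-ORG)@RB*1000
    Q=Q[(Q[:,1]>80)]; print(f,"x",np.percentile(Q[:,0],[1,99]).round(1),"ymax",np.percentile(Q[abs(Q[:,0])<25][:,1],98).round(1))
D=np.load("h2.npz"); W=D["W"]; b=D["pix"].astype(int); m=(b[...,0]>b[...,2]+60)&~np.isnan(W[...,0])&(np.hypot(W[...,0]-.5858,W[...,1]-.1502)<.03)&(W[...,2]>.105)
P=W[m]; print((np.median(P,0)-ORG)@RB*1000,cv2.minEnclosingCircle((((P-ORG)@RB*1000)[:,:2]).astype(np.float32)))
```

```text
b x [-32.6  31.2] ymax 96.9
h1 x [-32.1  30.6] ymax 97.7
h2 x [-32.1  30.6] ymax 97.7
[  0.3118521   75.99428978 109.97186987] ((-0.07415264844894409, 74.52825164794922), 7.279418468475342)
```

```bash
sed -i 's/^ORG=.*/ORG=np.array([.5895,.0753,0])+RB@[-.0006,.0004,0]/' h.py
cat >> h.py <<'E'
def insert(y):
    w=blk(0,y,0)
    arm.move_straight(w+[0,0,.066],ori=RT,vel=.08); arm.wait(.2); st("mouth")
    for z in (.060,.052,.046,.0445):
        arm.move_straight(w+[0,0,z],ori=RT,vel=.04); s=st(z)
        if abs(s["contact_force"][2])>12: print("STOP"); return False
    arm.wait(.2); st("in"); return True
def push(y):
    w=blk(0,y,0)
    move_gripper(.03); arm.move_straight(w+[0,0,.09],ori=RT,vel=.15); move_gripper(0)
    arm.move_straight(w+[0,0,.0715],ori=RT,vel=.08)
    for z in (.070,.069,.068):
        arm.move_straight(w+[0,0,z],ori=RT,vel=.03); arm.wait(.1); s=st(z)
        if abs(s["contact_force"][2])>6: break
    arm.move_straight(w+[0,0,.12],ori=RT,vel=.2)
E
python3 - <<'E'
from h import *
insert(75)
E
```

```text
mouth t 9.28 p [0.5853 0.1505 0.0662] F [ 0.2 -0.2 -0.3] w 0.0135 ff 26.2
0.06 t 9.57 p [0.5849 0.1506 0.0598] F [ 0.   0.7 -0.6] w 0.0135 ff 26.2
0.052 t 9.93 p [0.5849 0.1506 0.0516] F [ 0.5  0.4 -0.6] w 0.0138 ff 26.2
0.046 t 10.22 p [0.585  0.1506 0.0456] F [-0.4  0.5 -0.7] w 0.0141 ff 26.2
0.0445 t 10.47 p [0.5853 0.1507 0.0448] F [-0.4  0.9  2.6] w 0.0137 ff 26.5
in t 10.68 p [0.5852 0.1507 0.0447] F [-0.7  0.7  3.9] w 0.0136 ff 26.5
```

Run:
```python
from h import *
push(75)
pick(.4592,.4085); st("lifted")
w=blk(0,35,0)
arm.goto(w+[0,0,.085],RT); arm.wait(.4); st("above")
p,W=look("h3")
D=np.load("h3.npz"); W=D["W"]; b=D["pix"].astype(int); Q=(W-ORG)@RB*1000
m=(b[...,0]>b[...,2]+60)&~np.isnan(W[...,0])
for y in (35,75):
    k=m&(np.hypot(Q[...,0],Q[...,1]-y)<15)&(Q[...,2]>(105 if y==35 else 60)); P=Q[k]; print(len(P))
    if len(P): print(y,P.mean(0),P[:,2].max(),cv2.minEnclosingCircle(P[:,:2].astype(np.float32)))
cv2.imwrite("pics/h3.png",p["pixels"])
```

```text
0.07 t 12.57 p [0.5852 0.1506 0.0701] F [-0.3 -1.   0.7] w -0.0001 ff 0.0
0.069 t 12.92 p [0.5854 0.1506 0.0692] F [ 0.1 -0.3  1.3] w 0.0 ff 0.8
0.068 t 13.27 p [0.5859 0.1507 0.0691] F [-0.4 -0.2  8. ] w 0.0003 ff 4.1
grip t 16.53 p [0.4596 0.4089 0.0237] F [-0.2 -0.5  3.8] w 0.0135 ff 26.6
lifted t 17.11 p [0.459  0.4085 0.1305] F [-0.   0.5 -0.8] w 0.0136 ff 26.4
above t 18.75 p [0.5871 0.1111 0.0851] F [ 0.1 -0.4  0.2] w 0.0136 ff 24.3
585
35 [  0.36658503  42.04746046 109.5876528 ] 114.25374031488376 ((0.2421935349702835, 40.783233642578125), 7.35989236831665)
201
75 [ 1.60416452 75.81013171 69.77359613] 79.66191015101306 ((1.3851218223571777, 73.0120849609375), 6.511274814605713)
```

View pics/h3.png

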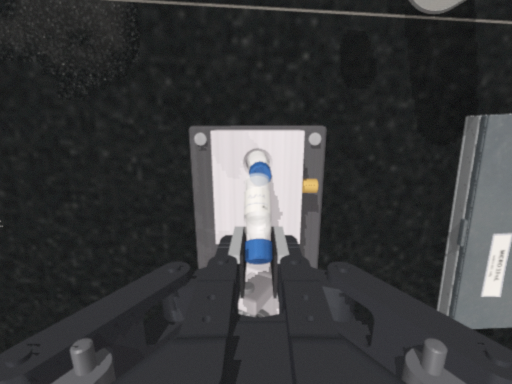

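The first vial is seated (cap at (260,172)). The held one (cap at (258,250)) sits about 6 mm towards +y in the pads, so I need to know whether that is an offset or a tilt.

Run:
```python
from h import *
st()
for f,y in (("h2",75),("h3",35)):
    D=np.load(f+".npz"); Q=(D["W"]-ORG)@RB*1000
    for z in range(46,114,5):
        m=(abs(Q[...,0])<7)&(abs(Q[...,1]-y)<25)&(abs(Q[...,2]-z)<2.5)
        P=Q[m]
        if f=="h3": P=P[P[:,1]<62]
        if len(P): print(f,z,len(P),"x",P[:,0].mean().round(1),"y",np.percentile(P[:,1],[5,50,95]).round(1))
```

```text
t 18.8 p [0.5871 0.1109 0.0851] F [ 0.6 -0.   0.2] w 0.0135 ff 24.3
h2 61 7 x -0.8 y [78.1 80.4 80.5]
h2 66 50 x 0.5 y [77.2 80.1 81. ]
h2 71 58 x 0.0 y [77.1 80.2 81.1]
h2 76 65 x 0.6 y [77.4 80.  81.1]
h2 81 72 x 0.8 y [77.7 80.2 81.1]
h2 86 72 x 0.5 y [77.5 80.3 81. ]
h2 91 102 x -0.6 y [78.2 80.4 85.6]
h2 96 164 x 0.1 y [75.6 79.2 80.9]
h2 101 68 x -0.8 y [77.6 80.  85.9]
h2 106 156 x -0.8 y [70.2 79.7 85.7]
h2 111 552 x 0.6 y [68.7 74.7 80.3]
h3 91 32 x -0.8 y [56.8 58.8 59.8]
h3 96 249 x -0.3 y [46.9 57.3 59.6]
h3 101 443 x -0.0 y [46.6 52.1 56.5]
h3 106 381 x -0.2 y [33.  45.6 50.1]
h3 111 425 x 0.1 y [36.2 41.4 45.7]
```

The held vial tipped in the pads by clipping the seated one in transit. I'll lift, measure the tilt, stand it on the free bench with a tilted tool, and regrasp.

Run:
```python
from h import *
arm.move_straight(blk(0,35,170),ori=RT,vel=.25)
p,W=look("h4a")
arm.goto((.48,.33,.2),RT); arm.wait(.4); s=st()
p,W=look("h4"); cv2.imwrite("pics/h4.png",np.hstack([np.load("h4a.npz")["pix"][60:,130:400],p["pixels"][60:,130:400]]))
L=(W-s["tcp_pos"])@s["orientation"]*1000  # tool frame
m=(abs(L[...,1])<7)&(L[...,2]>-45)&(L[...,2]<50)&(abs(L[...,0])<60)&(W[...,2]>.1)
P=L[m]; print(len(P))
for x in range(-40,50,5):
    k=P[abs(P[:,0]-x)<2.5]
    if len(k)>3: print("toolx",x,len(k),"z",np.percentile(k[:,2],[5,50,95]).round(1))
for t in (30,45,60,75):
  for yaw in (0,30,60,90,-90):
    a=np.radians(yaw); t_=np.radians(t); h=np.array([np.cos(a),np.sin(a),0])
    z=np.sin(t_)*h-np.cos(t_)*np.array([0,0,1]); print(t,yaw,[arm.ik((.48,.33,.03),np.column_stack([np.cross(y,z),y,z])) is not None for y in (np.cross([0,0,1],h),-np.cross([0,0,1],h))],end=";")
```

```text
t 20.71 p [0.4804 0.3294 0.2   ] F [-0.1 -1.2  0.8] w 0.0135 ff 24.3
2489
toolx -10 26 z [-37.6 -33.4 -12.8]
toolx -5 54 z [-38.2 -28.7 -16.9]
toolx 0 135 z [-37.6 -24.2 -21.3]
toolx 5 326 z [-36.8 -26.1 -21.2]
toolx 10 421 z [-35.6 -22.5 -16.5]
toolx 15 289 z [-19.6 -17.3 -13.7]
toolx 20 316 z [-16.9 -13.5  -9.2]
toolx 25 302 z [-12.   -9.   -4.3]
toolx 30 279 z [-7.8 -4.5 -0. ]
toolx 35 259 z [-2.7  0.2  4.4]
toolx 40 82 z [1.2 3.  4.8]
30 0 [True, True];30 30 [True, True];30 60 [True, True];30 90 [True, True];30 -90 [True, True];45 0 [True, True];45 30 [True, True];45 60 [True, True];45 90 [True, True];45 -90 [True, True];60 0 [True, True];60 30 [False, False];60 60 [True, True];60 90 [True, True];60 -90 [True, True];75 0 [True, True];75 30 [True, True];75 60 [True, True];75 90 [True, True];75 -90 [True, True];
```

View pics/h4.png

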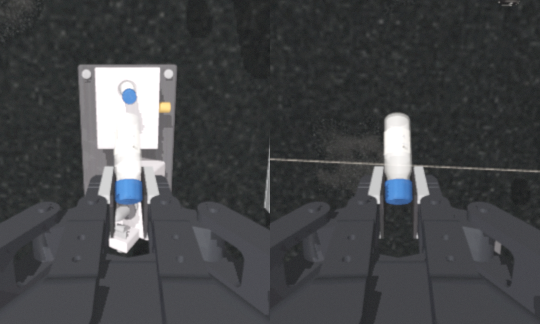

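The vial shows about 49° of tilt in the pads (cap (398,190), base (397,120)). The seated vial looks upright. I'll stand the tilted one on the bench.

Run:
```python
from h import *
t=np.radians(49); h=np.array([0,-1,0.]); Z=np.array([0,0,1.]); S,C=np.sin(t),np.cos(t)
z=S*h-C*Z; x=-S*Z-C*h; y=np.cross(z,x); R=np.column_stack([x,y,z]); print(R.round(2).tolist())
B=np.array([.0366,0,.0075]); tgt=np.array([.48,.33,0])
P=lambda dz: tgt+[0,0,dz]-R@B
print(P(.06),np.round(np.array(arm.ik(P(.06),R))-telemetry.sense()["qpos"]))
arm.goto(P(.06),R); arm.wait(.3); st()
for dz in (.006,.003,.0015,0,-.0015):
    arm.move_straight(P(dz),ori=R,vel=.1 if dz>.005 else .02); arm.wait(.1); s=st(dz)
    if s["contact_force"][2]>2: break
move_gripper(.04); arm.wait(.2)
q=s["tcp_pos"]
arm.move_straight(q-.10*z,ori=R,vel=.2)
arm.goto((.48,.31,.22),RT); arm.wait(.4)
p,W=look("v2"); 
m=(W[...,2]>.044)&(W[...,2]<.056)&(abs(W[...,0]-.48)<.06)&(abs(W[...,1]-.33)<.06); w=W[m]
print(len(w)); 
if len(w): print(w.mean(0),cv2.minEnclosingCircle((w[:,:2]*1000).astype(np.float32)))
st(); cv2.imwrite("pics/v2.png",p["pixels"])
```

```text
[[-0.0, 1.0, 0.0], [0.66, 0.0, -0.75], [-0.75, 0.0, -0.66]]
[0.48       0.31164856 0.09254281] [-22.  30.  19. -25.  13.  35. -19.]
 t 21.73 p [0.4813 0.3106 0.0945] F [-0.3 -0.4  0.4] w 0.0136 ff 24.3
0.006 t 22.52 p [0.4805 0.3119 0.0391] F [-0.3 -0.2  0.5] w 0.0134 ff 24.3
0.003 t 22.92 p [0.48   0.3117 0.0357] F [-0.  -0.1 -0.2] w 0.0137 ff 24.3
0.0015 t 23.27 p [0.48   0.3116 0.034 ] F [ 0.2 -0.5 -1.2] w 0.0137 ff 24.3
0 t 23.62 p [0.4802 0.3114 0.0333] F [-0.5  0.2  4.7] w 0.0138 ff 24.6
107
[0.47996962 0.32818719 0.04871913] ((480.16815185546875, 327.8487243652344), 6.769857883453369)
 t 26.07 p [0.4798 0.3105 0.2192] F [ 0.4 -1.   0.4] w 0.0401 ff 0.0
```

It stands upright again. Now I'll regrasp it and travel high.

Run:
```python
from h import *
pick(.4801,.3281)
arm.move_straight((.4801,.3281,.16),vel=.2)
arm.goto(blk(0,35,160),RT); arm.wait(.4)
arm.move_straight(blk(0,35,90),ori=RT,vel=.15); arm.wait(.3); st("above")
p,W=look("h5"); Q=(W-ORG)@RB*1000; b=p["pixels"].astype(int)
m=(b[...,0]>b[...,2]+60)&(np.hypot(Q[...,0],Q[...,1]-35)<18)&(Q[...,2]>105); P=Q[m]
print(P.mean(0),cv2.minEnclosingCircle(P[:,:2].astype(np.float32)))
for z in range(71,105,8):
    P=Q[(abs(Q[...,0])<7)&(abs(Q[...,1]-35)<20)&(abs(Q[...,2]-z)<3)]; print(z,len(P),np.percentile(P[:,1],[5,50,95]).round(1) if len(P) else "")
m=(b[...,0]>b[...,2]+60)&(np.hypot(Q[...,0],Q[...,1]-75)<14)&(Q[...,2]>60)&(Q[...,2]<76);P=Q[m]; print("seated",len(P),P.mean(0) if len(P) else "")
```

```text
grip t 28.07 p [0.4805 0.3284 0.0236] F [ 0.3 -0.7  4.5] w 0.014 ff 26.7
above t 31.23 p [0.5877 0.1107 0.0909] F [-0.7 -0.7  0.3] w 0.0138 ff 26.5
[  0.83827405  36.69029318 114.7963659 ] ((0.8028020858764648, 35.267818450927734), 6.848454475402832)
71 53 [38.7 41.2 41.8]
79 70 [37.9 41.2 42.1]
87 84 [38.5 41.3 42. ]
95 102 [38.8 41.4 44.9]
103 150 [36.5 40.1 46.2]
seated 367 [ 1.3752208  72.97480542 69.9106929 ]
```

Run:
```python
from h import *
if insert(35): push(35)
# look at both and coupler prep
arm.goto(blk(-20,0,240),RT); arm.wait(.4)
p,W=look("b2"); Q=(W-ORG)@RB*1000; b=p["pixels"].astype(int)
for y in (35,75):
    m=(b[...,0]>b[...,2]+60)&(np.hypot(Q[...,0],Q[...,1]-y)<15)&(Q[...,2]>60);P=Q[m]; print(y,len(P),np.median(P,0) if len(P) else "")
cv2.imwrite("pics/b2.png",p["pixels"][60:330,100:430].repeat(2,0).repeat(2,1))
```

```text
mouth t 31.93 p [0.5873 0.1106 0.0662] F [-0.1 -0.8  0. ] w 0.0138 ff 26.4
0.06 t 32.23 p [0.5869 0.1106 0.0597] F [0.2 0.1 0.4] w 0.0137 ff 26.4
0.052 t 32.58 p [0.587  0.1105 0.0516] F [-0.3 -0.4  0.7] w 0.0139 ff 26.4
0.046 t 32.88 p [0.587  0.1105 0.0457] F [-0.6 -0.6 -0.6] w 0.0135 ff 26.4
0.0445 t 33.12 p [0.5875 0.1106 0.0447] F [-0.5  0.4  1. ] w 0.0135 ff 26.5
in t 33.33 p [0.5875 0.1106 0.0447] F [-1.1 -0.6  2.9] w 0.0139 ff 26.5
0.07 t 35.22 p [0.5872 0.1106 0.0702] F [-0.7 -0.2 -0.2] w 0.0002 ff 0.0
0.069 t 35.57 p [0.5874 0.1106 0.0692] F [-0.3  0.1  1.7] w 0.0001 ff 0.8
0.068 t 35.92 p [0.5878 0.1107 0.0691] F [-1.3 -0.3  9.1] w 0.0002 ff 4.2
35 94 [ 0.41256209 35.18747179 69.98328454]
75 106 [ 1.00803536 72.05611421 70.40747691]
```

View pics/b2.png

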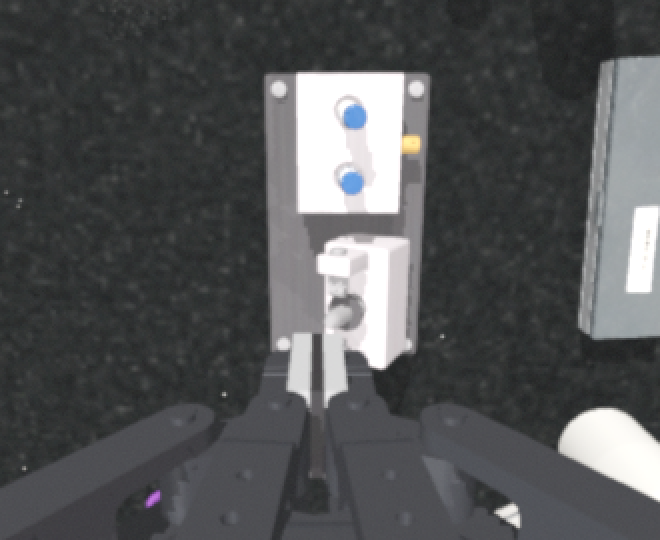

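Both vials are in. The well_2 cap (354,117) leans slightly, so I'll re-press it squarely. Then I'll check the nipple tip from the clouds and locate the coupler.

```bash
cat >> h.py <<'E'
n30=np.array([-.5,0,np.sqrt(.75)])
FOOT=blk(4,-48,50); NB=RB@n30
def RN(sgn):
    z=-NB; y=RB@np.array([0,sgn,0.]); return np.column_stack([np.cross(y,z),y,z])
def RV(sgn): y=RB@np.array([0,sgn,0.]); z=np.array([0,0,-1.]); return np.column_stack([np.cross(y,z),y,z])
E
python3 - <<'E'
from h import *
for f in ("b","b2"):
    D=np.load(f+".npz"); Q=(D["W"]-ORG)@RB*1000-[4,-48,50]
    N=np.stack([Q[...,0]*np.sqrt(.75)+Q[...,2]*.5,Q[...,1],-.5*Q[...,0]+np.sqrt(.75)*Q[...,2]],-1) # nipple frame
    for a,c in ((15,27),(28.5,38)):
        m=(np.hypot(N[...,0],N[...,1])<10)&(N[...,2]>a)&(N[...,2]<c); P=N[m]
        if len(P): print(f,a,len(P),"x",np.percentile(P[:,0],[3,50,97]).round(1),"y",np.percentile(P[:,1],[3,50,97]).round(1),"z",np.percentile(P[:,2],[3,97]).round(1))
    m=(abs(abs(N[...,1])-34)<9)&(abs(N[...,0])<14)&(abs(N[...,2]-30)<3);P=N[m]
    for s in (1,-1):
        H=P[P[:,1]*s>0]
        if len(H)>5: print(" housing",s,len(H),"x",np.percentile(H[:,0],[3,97]).round(1),"y",np.percentile(H[:,1],[3,97]).round(1),"z",np.median(H[:,2]).round(1))
for sg in (1,-1):
    for R,P in ((RV(sg),(.56,-.21,.22)),(RV(sg),(.527,-.21,.044)),(RN(sg),FOOT+.12*NB),(RN(sg),FOOT+.05*NB)):
        k=arm.ik(P,R); print(sg,None if k is None else np.round(k))
arm.goto(blk(0,75,100),RT); arm.wait(.2)
arm.move_straight(blk(0,75,71.5),ori=RT,vel=.1)
for z in (69,68):
    arm.move_straight(blk(0,75,z),ori=RT,vel=.03); arm.wait(.1); s=st(z)
arm.move_straight(blk(0,75,120),ori=RT,vel=.2)
E
```

```text
b 15 47 x [-7.2  3.9  7.2] y [-7.   4.5  6.5] z [15.1 26.5]
b 28.5 45 x [-2.8  1.8  5.7] y [-4.   1.5  5.2] z [28.8 35.2]
 housing 1 129 x [-8.7 11. ] y [28.9 42.3] z 30.1
 housing -1 115 x [-9.8 11.1] y [-41.4 -28.2] z 30.1
b2 15 55 x [-4.   4.2  7.1] y [-5.1  4.2  8.2] z [15.1 26.1]
b2 28.5 63 x [-2.9  2.2  5.5] y [-4.3  1.3  5.4] z [29.1 35. ]
 housing 1 171 x [-9.4 11.2] y [28.9 40.1] z 30.1
1 [ 32.  40. -27.  95.  22.  51.  88.]
1 [ 28.  52. -19. 107.  35.  27.  77.]
1 [ 17.  44. -45. 138. 125.  41. -40.]
1 [ 14.  52. -39. 134. 133.  43. -44.]
-1 [  3.  40.  24.  96. -20.  48. -52.]
-1 [ 11.  52.  10. 108. -21.  22. -50.]
-1 [ 12.  41. -35. 138. 133.  36. 132.]
-1 [ 12.  51. -35. 134. 136.  41. 132.]
69 t 39.02 p [0.5852 0.1506 0.0692] F [ 0.1 -0.4  1.3] w -0.0 ff 0.3
68 t 39.37 p [0.5859 0.1507 0.0691] F [-0.5 -0.6  6.3] w -0.0002 ff 3.5
```

Run:
```python
from h import *
R=RV(1)
move_gripper(.05,100)
arm.goto((.56,-.21,.2),R); arm.wait(.2)
p,W=look("c1"); st()
m=(W[...,2]>.08)&(W[...,2]<.095)&(np.hypot(W[...,0]-.527,W[...,1]+.21)<.03); P=W[m]
c,r=cv2.minEnclosingCircle((P[:,:2]*1000).astype(np.float32)); print(len(P),P.mean(0),c,r, p["pixels"][m].mean(0), proj(p,[c[0]/1000,c[1]/1000,.088]))
m=(W[...,2]>.034)&(W[...,2]<.039)&(np.hypot(W[...,0]-.527,W[...,1]+.21)<.03); print(len(W[m]), np.percentile(W[m],[3,97],axis=0).round(4) if m.any() else "")
cv2.imwrite("pics/c1.png",p["pixels"])
```

```text
t 42.07 p [ 0.5602 -0.2091  0.1999] F [-0.2 -0.1  0.2] w 0.0499 ff 0.0
530 [ 0.52740958 -0.20928692  0.08656596] (528.1524047851562, -209.19679260253906) 12.7142333984375 [190.08490566 205.66226415 215.50188679] (np.float64(259.1004275160347), np.float64(159.5405157021873))
13 [[ 0.5117 -0.2206  0.0359]
 [ 0.5272 -0.1932  0.039 ]]
```

View pics/c1.png

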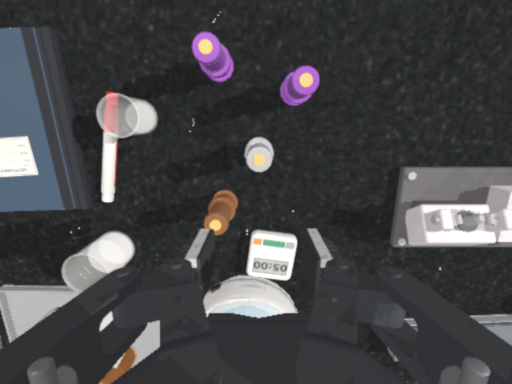

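The steel coupler is at px (259,155), at about (0.528, -0.209), with clear space around it. Next: pick it and move to the pre-press pose.

Run:
```python
from h import *
R=RV(1)
arm.goto((.528,-.2092,.13),R); arm.wait(.25)
arm.move_straight((.528,-.2092,.0455),ori=R,vel=.12); arm.wait(.15); move_gripper(0,110); st("grip")
arm.move_straight((.528,-.2092,.24),ori=R,vel=.3)
arm.goto(FOOT+.16*NB,RN(1)); arm.wait(.3); s=st("pre"); print(FOOT+.16*NB, (s["tcp_pos"]-FOOT)@NB, np.round(s["orientation"]-RN(1),3).max())
p,W=look("n1")
L=(W-s["tcp_pos"])@s["orientation"]*1000
for z in range(-45,60,8):
    P=L[(np.hypot(L[...,0],L[...,1])<20)&(abs(L[...,2]-z)<4)]
    if len(P)>10: print(z,len(P),"x",np.percentile(P[:,0],[3,97]).round(1),"y",np.percentile(P[:,1],[3,97]).round(1))
cv2.imwrite("pics/n1.png",p["pixels"])
```

```text
grip t 44.09 p [ 0.5283 -0.2094  0.0462] F [-0.7 -0.   6. ] w 0.0227 ff 107.3
pre t 46.84 p [0.5155 0.0237 0.1886] F [-0.7  0.8 -1. ] w 0.0227 ff 107.7
[0.51536148 0.02395022 0.18856406] 0.15998088435385502 0.001
-45 837 x [-6.5 11.6] y [-15.4  15.5]
-37 2499 x [-10.4  12. ] y [-13.1  13.7]
-29 540 x [ 5.7 12.3] y [-16.1  16.3]
-21 493 x [ 5.5 12.3] y [-16.1  16.2]
-13 372 x [ 5.8 12.3] y [-16.1  16. ]
-5 312 x [ 5.3 12.4] y [-15.6  15.7]
3 493 x [ 5.9 15.7] y [-12.4  12.6]
11 130 x [ 6.4 16.2] y [-13.8  13.6]
27 99 x [ 8.4 12.8] y [-9.2  8.9]
35 404 x [ 1.3 16. ] y [-15.   15.2]
43 58 x [ 1.7 16.5] y [-15.2  16. ]
```

View pics/n1.png

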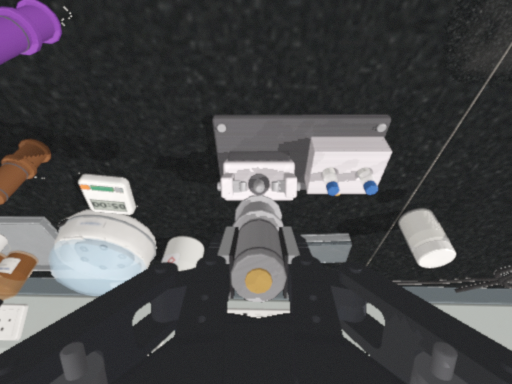

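The coupler is held coaxial with the tool (grip edges symmetric), and the nipple tip is at px (259,184) in line with it. Pressing now in force-monitored steps.

Run:
```python
from h import *
D=np.load("n1.npz"); W=D["W"]; Q=(W-FOOT); Nf=np.stack([Q@(RB@[np.sqrt(.75),0,.5]),Q@(RB@[0,1,0]),Q@NB],-1)*1000
P=Nf[(np.hypot(Nf[...,0],Nf[...,1])<8)&(Nf[...,2]>31)&(Nf[...,2]<38)]; print("tip",len(P),P.mean(0) if len(P) else "")
R=RN(1)
def step(d,v,w=.05):
    arm.move_straight(FOOT+d*NB,ori=R,vel=v); arm.wait(w); s=telemetry.sense(); f=np.array(s["contact_force"])
    fn=f@NB; lat=np.linalg.norm(f-fn*NB); print(d,"t",round(s["time_s"],2),"act",round((s["tcp_pos"]-FOOT)@NB*1000,1),"Fn",round(fn,1),"lat",round(lat,1),f.round(1)); return fn,lat
step(.088,.12,.2)
for d in (.080,.074,.069,.0655,.062,.060,.058,.056,.054):
    fn,lat=step(d,.05)
    if lat>8 or fn>32 or (d>.066 and fn>6): print("STOP"); break
```

```text
tip 71 [-0.27086051  0.53071892 33.32280196]
0.088 t 47.84 act 88.7 Fn -0.6 lat 1.7 [-1.1 -0.3 -1.4]
0.08 t 48.2 act 79.8 Fn -1.0 lat 1.3 [-0.5  0.7 -1.4]
0.074 t 48.52 act 73.8 Fn -1.2 lat 1.3 [-0.5  0.4 -1.7]
0.069 t 48.82 act 69.2 Fn 3.4 lat 0.6 [-2.2 -0.1  2.7]
0.0655 t 49.12 act 65.9 Fn 5.9 lat 0.5 [-3.4  0.1  4.8]
0.062 t 49.42 act 61.7 Fn -2.6 lat 0.2 [ 1.1  0.1 -2.4]
0.06 t 49.72 act 59.5 Fn -7.3 lat 1.5 [ 3.4  1.7 -6.5]
0.058 t 50.02 act 57.7 Fn -9.9 lat 2.1 [ 5.5  2.2 -8.2]
0.056 t 50.32 act 56.6 Fn 5.4 lat 0.7 [-2.3  0.3  4.9]
0.054 t 50.62 act 54.5 Fn 6.4 lat 0.8 [-3.5 -0.8  5.3]
```

```bash
cat > press.py <<'E'
from h import *
R=RN(1)
def step(d,v=.05,w=.1):
    arm.move_straight(FOOT+d*NB,ori=R,vel=v); arm.wait(w); s=telemetry.sense(); f=np.array(s["contact_force"])
    fn=f@NB; lat=np.linalg.norm(f-fn*NB); print(d,"t",round(s["time_s"],2),"act",round((s["tcp_pos"]-FOOT)@NB*1000,2),"Fn",round(fn,1),"lat",round(lat,1),"w",round(s["gripper_width"],4)); return fn
E
python3 - <<'E'
from press import *
for d in (.053,.052,.051,.050,.049,.048):
    if step(d)>22: break
arm.wait(.3); st()
p=optics.read_camera("side"); q=proj(p,FOOT); print(q)
u,v=map(int,q); cv2.imwrite("pics/s2.png",cv2.resize(p["pixels"][v-60:v+50,u-60:u+60],None,fx=5,fy=5,interpolation=cv2.INTER_CUBIC))
E
```

```text
0.053 t 50.97 act 53.56 Fn 7.0 lat 1.7 w 0.0227
0.052 t 51.32 act 52.65 Fn 7.3 lat 0.1 w 0.0226
0.051 t 51.67 act 52.34 Fn 14.7 lat 1.7 w 0.0231
0.05 t 52.02 act 52.2 Fn 24.8 lat 2.7 w 0.0228
 t 52.32 p [0.5692 0.0268 0.0952] F [-11.4  -2.8  21.3] w 0.0226 ff 112.0
(np.float64(243.59732119232714), np.float64(203.22662419782017))
```

View pics/s2.png

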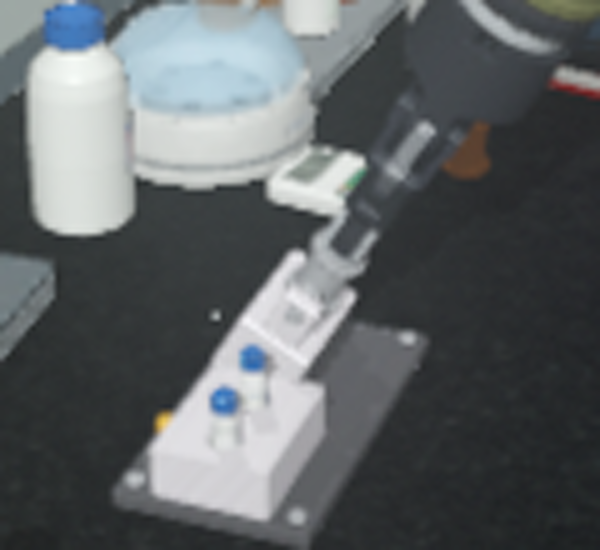

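The picture shows both vials upright in the wells, (224,400) and (253,358), with the coupler seated on the nipple at (330,270). Travel ended at a hard stop at the expected 52.2 mm, with a steady force of about 24 N. Handing in.

```bash
python3 -c "
from h import *
st(); print(ticket.finish_job())"
```

```text
t 52.37 p [0.5692 0.0268 0.0952] F [-11.8  -3.3  21.6] w 0.0227 ff 112.0
the job is handed in; nothing more can be done
None
```

The job is handed in at 52.4 s: both vials are pushed down in the wells, and the coupler is snapped on, still gripped and pressed to the stop at about 24 N; the second vial tipped in the gripper on the way and was stood up on the bench and regrasped.

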